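Level the packing scale with a wedge shim

TASK

The packing scale leans towards the robot because its single front foot, under the small lug, is wound up too far. Take the wooden wedge shim (the tapered piece, not the flat packer), work its thin end under that foot and push it in gently until the bubble of the level on the pan rests between its two lines, then let go and leave the shim there. Do not touch the scale with the robot, do not force it or shove it out of its place, and leave everything else on the table alone.

Things in the scene. Friction and masses are not known exactly. Their poses are not given: they have to be found in the camera images.
- scale: Grey bench scale, steel pan, 1.6 kg, loose; case 200 x 200 mm, pan top 55 mm up. Origin: on the table midway between its two rear feet, 200 mm behind its front foot; x points away from the front foot (lug side, facing the robot), z up. At first it leans 0.035 rad forward on two studs 140 mm apart, between which the shim fits; wedging up the front foot turns it about the rear feet.
- lug (a point): On the front foot's axis at the underside of the lug (nose 34 mm wide, end 16 mm beyond this axis, top 48 mm up; this point 36 mm up when level). Axes of the pan: x away from the robot. The foot is a rubber dome, radius 10 mm; it hangs 3 to 10 mm above the table at the start and must be about 7 mm higher when level: how far it is wound up differs each time and is not told.
- pan (a point): Middle of the top of the level, an aluminium bar 130 x 30 mm, 10 mm high, lying fore and aft on the middle of the scale's pan. Axes of the pan: z is square to the pan, x away from the robot.
- bubble (a joint): Dark bubble, 14 mm long, in the level's white window: rad, 0 when midway between the two black lines (23 mm apart), positive when on the far side (front foot too low), negative when the foot is too high. It reads the pan's slope; 0.01 rad moves it 7 mm. It follows slowly, settling in about 1 s.
- shim: Wedge shim of pale wood, 150 long, 26 wide, 50 g, flat on the table. Origin: centre of the underside; x points to the thin end. 2 mm thick at the tip (x = +75 mm), rising evenly to 20.5 mm at x = -42 mm, then a grip block 24 mm high from x = -42 to -75 mm. Friction holds it where it is left; pushing it in under the foot takes some 5 to 12 N.
- shim_tip (a point): Middle of the shim's thin edge, at its underside; axes as shim.
- shim_grip (a point): Middle of the shim's grip block, 12 mm above its underside, 133.5 mm behind the tip; axes as shim.
- packer: Bystander: flat packer of the same pale wood, 100 x 26 x 12 mm, not tapered. Origin: centre of the underside, x along its length.
- jar0: Bystander: amber jar with white lid, 68 mm wide, 85 mm high. Origin: centre of the underside.
- jar1: Bystander: amber jar like jar0.
- jar2: Bystander: amber jar like jar0.
- squeeze: Bystander: white plastic bottle, 60 mm wide, 170 mm high. Origin: centre of the underside.
- tape: Bystander: cardboard tape core, 90 mm wide, 25 mm high, lying flat. Origin: centre of the underside.
- cards: Bystander: stack of cards, 90 x 55 x 22 mm. Origin: centre of the underside.
Not all that is in view belongs to the job. Leave any blue or grey look-alike of the shim alone.

How it is judged:
On the way, in this order (a step that is already met when the one before it is completed fails the run):
1. the shim's thin end is under the front foot and carries load (x of shim_tip in the frame of lug above 0 m and y of shim_tip in the frame of lug between -0.03 and 0.03 m and contact force between shim and scale above 0.8 N), for 0.1 s.
2. the bubble rests between the two lines (value of joint bubble between -0.0065 and 0.0065 rad), for 0.4 s.
At the end, for the whole second after the job is handed in: Bubble within 0.0065 rad (4.5 mm) of the middle and pan within 0.010 rad of level; shim flat on the table, its tip past the foot's axis and within 30 mm of it sideways, pressing on the scale with over 0.8 N; scale and shim at rest, the scale within 20 mm of where it stood (all of step 1 and all of step 2 and angle between pan's own z axis and vertical below 0.01 rad and angle between shim's own z axis and vertical below 0.05 rad and height (world z) of shim below 0.004 m and linear speed of each of shim, scale below 0.01 m/s and distance of scale from where it was at the start of the episode below 0.02 m); the robot touches nothing.
It fails at once if the scale is forced: the shim presses on it with more than 22 N (contact force between shim and scale above 22 N).
It fails at once if the robot's fingers or arm press on the scale itself (over 2 N) (contact force between any of the fingers, the arm and scale above 2 N).
It fails at once if the scale is shoved more than 20 mm from its place (distance of scale from where it was at the start of the episode above 0.02 m).
It fails at once if a bystander is moved more than 30 mm (distance of any of packer, jar0, jar1, jar2, squeeze, tape, cards from where it was at the start of the episode above 0.03 m).
It also fails if it takes over 70 s, if anything falls off the work surface, if the arm or the gripper's body presses on something with over 40 N, if the wrist force passes 120 N, or if a joint passes its speed limit or range.

ROBOT

A 7-joint arm with a two-finger parallel gripper is mounted at the origin on the work surface. World frame = base frame: x ahead of the robot, y to its left, z up, the work surface at z = 0. Lengths are in m, angles in rad, forces in N, time in s.
With the tool pointing down it reaches from about 0.35 to 0.9 m from the base axis. Payload 19.9 kg.
Tool frame: the origin (TCP) lies midway between the tips of the shut fingers; the grasp point (between the pads) lies grip_point_offset behind it (grip_point_offset is the distance from the TCP to the grasp point, in m); z points along the fingers, y is the line along which they close (so a half turn about z gives the same grasp; the last joint's range is limited). The gripper opens to 85 mm and grips with 20 to 120 N. Pads are 22 mm wide; open, the fingers measure 114 mm over their backs; the gripper's body (76 mm by 85 mm) begins 54 mm behind the grasp point. The pads swing forward as they close: fully open they stand 13 mm farther back than shut.
Start: joints at [-1.181, 0.417, -0.01, 1.614, 0.005, 1.111, -0.053], TCP at [0.261, 0.568, 0.192] pointing down, gripper open.
Joint ranges: [-2.81, 2.81], [-0.39, 2.02], [-1.27, 1.25], [0.06, 2.57], [-1.19, 4.33], [0.19, 2], [-2.82, 2.82]. Speed limits (rad/s): [1.89, 1.89, 2.39, 2.39, 3.01, 3.01, 3.01].

INTERFACE

Orientations are given as a unit quaternion [w, x, y, z].
In Python, from plant import reach, movel, goto_joints, move_gripper, hold, inverse_kinematics, get_image, calibration, MotionError, job_done, read_time_s, read_q, read_joint_vel, read_tau, read_eef_pos, read_tcp_rot, read_wrist_force, read_moment, read_opening, read_grip_force, grip_point_offset gives the robot as it stands. The module is installed in compiled form; this text tells all that it offers. Calls block until the motion is done:
- reach(position, orientation): joint-space move of the TCP to a pose.
- movel(position, rot=None, v=0.15, f_stop=None): straight line of the TCP; rot=None keeps the orientation; v is the mean speed in m/s. With f_stop (N) it stops when the force on the tool has changed by that much, and returns True; else False.
- goto_joints(angles): joint-space move.
- move_gripper(opening, strength=None): finger opening in m; strength is the grip in N (None keeps the last); returns when the fingers have stopped.
- hold(seconds).
- inverse_kinematics(position, orientation): joint angles nearest the present ones, or None.
- get_image(name): name is "side" or "top"; returns the picture (384x512x3 uint8, blue, green, red); there is no depth.
- calibration(name): a dict with "mtx" (3x3 intrinsics, pixels), "rvec" (rotation vector, rad) and "tvec" (3), from world to camera coordinates, as OpenCV has them. Camera axes: x right, y down, z forward; pixel columns grow to the right and rows downward; lengths in m; the calibration is good to about 2 mm. A picture is of the moment at which its call begins. calibration takes no time and is no camera call.
A pose or a line that the arm cannot do raises MotionError and nothing moves.
- job_done(): hands the job in; it is judged then, once.
Readings, each from a call of its own:
- read_time_s(): time.
- read_q(): joint angles.
- read_joint_vel(): joint speeds.
- read_tau(): joint torques, N m.
- read_eef_pos(): TCP position.
- read_tcp_rot(): TCP orientation.
- read_wrist_force(): force on the tool from outside, world axes, zero at the start.
- read_moment(): the same for the moment, N m.
- read_opening(): finger opening in m.
- read_grip_force(): force on a finger pad.
Only numpy, scipy, OpenCV 4.12 (cv2) and the standard library are available. Lean on these libraries where they do the work, as an engineer would, in place of code of your own. Each camera call takes 0.05 s, during which the arm holds its last target. There are 200 camera calls.

## Working session

There is one attempt and no reset: what is moved stays moved. The work goes in short steps, each a Python script; the robot and the scene stay as the last script left them, time stands still between calls to the robot, and variables do not carry over. Pictures are saved under pics/ and viewed, at most 10 in all, crops included, and the job is handed in when it is done.

```bash
mkdir -p pics
cat > h.py <<'E'
import numpy as np, cv2
from plant import *
def cam(n):
    c=calibration(n); R=cv2.Rodrigues(np.array(c["rvec"],float))[0]; t=np.array(c["tvec"],float).ravel()
    return np.array(c["mtx"],float),R,t
def ray(n,px,z):
    K,R,t=cam(n); o=-R.T@t; d=R.T@np.linalg.inv(K)@np.array([px[0],px[1],1.]); return o+d*(z-o[2])/d[2]
def proj(n,p):
    K,R,t=cam(n); q=K@(R@np.array(p,float)+t); return q[:2]/q[2]
E
python3 - <<'E'
from h import *
for n in("top","side"):
    im=get_image(n); cv2.imwrite(f"pics/{n}0.png",im)
    K,R,t=cam(n); print(n,-R.T@t,R[2],K[0,0])
a=cv2.imread("pics/top0.png");b=cv2.imread("pics/side0.png")
print(grip_point_offset, read_tcp_rot(), read_time_s())
E
```

```text
top [ 0.28342041 -0.01811431  0.8937349 ] [ 0.18100709 -0.00296173 -0.98347733] 358.627109098458
side [ 0.02747016 -1.34951656  0.80950343] [ 0.26319842  0.75967165 -0.59466426] 407.82971924367575
0.0187 [-8.33745497e-05  2.13716730e-01  9.76895528e-01 -5.29586987e-04] 0.1
```

View pics/top0.png

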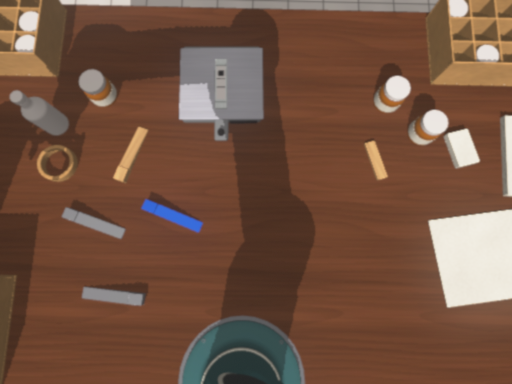

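View pics/side0.png

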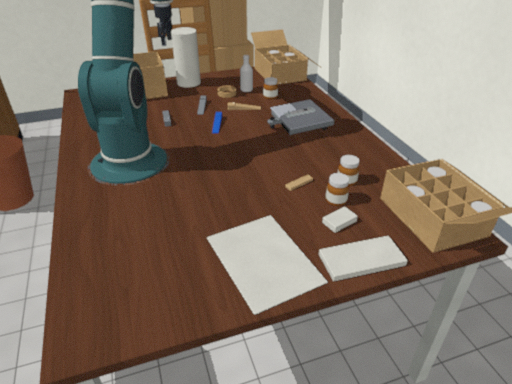

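The top view shows the scale at about (221,85) with its lug at (221,130). The pale shim is at (130,155) and the packer at (375,160). The blue and grey pieces are decoys. I'll measure next.

Run:
```python
from h import *
a=cv2.imread("pics/top0.png")
hsv=cv2.cvtColor(a,cv2.COLOR_BGR2HSV)
m=cv2.inRange(hsv,(8,60,150),(28,200,255)); m[:, :75]=0; m[:115]=0; m[200:]=0
for c in cv2.findContours(m,0,1)[0]:
    if cv2.contourArea(c)<60: continue
    r=cv2.minAreaRect(c); bx=cv2.boxPoints(r)
    print(r,[ray("top",p,0.01)[:2].round(4) for p in bx])
    print([ray("top",p,0.0)[:2].round(4) for p in bx])
c1=cv2.resize(a[35:215,85:285],None,fx=4,fy=4,interpolation=cv2.INTER_CUBIC)[:600]
cv2.imwrite("pics/c1.png",c1)
b=cv2.imread("pics/side0.png")
cv2.imwrite("pics/c2.png",cv2.resize(b[75:155,200:350],None,fx=5,fy=5,interpolation=cv2.INTER_CUBIC))
```

```text
((375.8649597167969, 160.003662109375), (39.385887145996094, 11.362957000732422), 70.01689910888672) [array([ 0.5753, -0.3013]), array([ 0.5863, -0.3293]), array([ 0.4891, -0.3593]), array([ 0.4785, -0.3318])]
[array([ 0.5786, -0.3045]), array([ 0.5897, -0.3328]), array([ 0.4915, -0.3632]), array([ 0.4807, -0.3354])]
((427.0859680175781, 135.4076385498047), (22.065404891967773, 9.424355506896973), 16.389541625976562) [array([ 0.5959, -0.435 ]), array([ 0.6207, -0.4435]), array([ 0.6049, -0.4974]), array([ 0.5803, -0.4887])]
[array([ 0.5995, -0.4398]), array([ 0.6245, -0.4483]), array([ 0.6085, -0.5028]), array([ 0.5836, -0.494 ])]
((129.55722045898438, 153.54747009277344), (11.936164855957031, 58.56293869018555), 25.64100456237793) [array([0.473 , 0.3379]), array([0.614 , 0.2852]), array([0.6006, 0.2564]), array([0.4603, 0.3098])]
[array([0.4752, 0.342 ]), array([0.6177, 0.2886]), array([0.6041, 0.2595]), array([0.4623, 0.3135])]
```

View pics/c1.png

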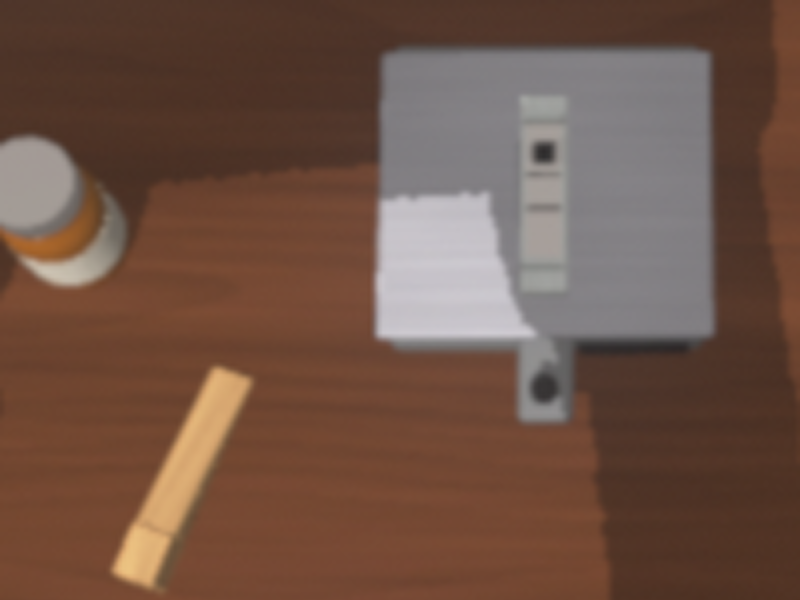

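View pics/c2.png

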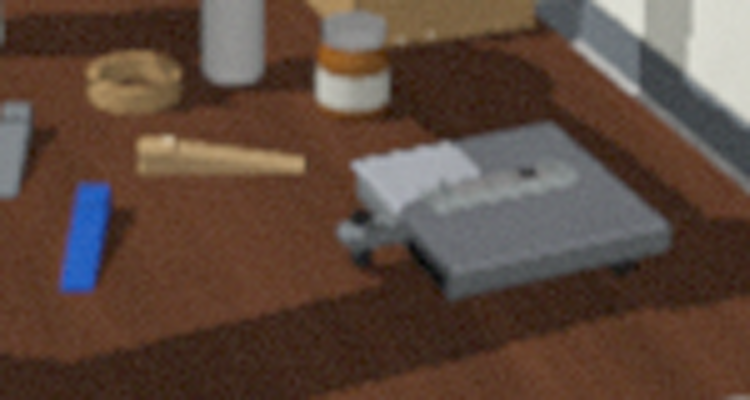

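The block end of the shim is at crop (112–175, 523–590) and its thin tip is at crop (232,373). The lug screw is at crop (544,388). The level runs from crop (544,96) to (544,291), with the bubble on the far side as expected.

Run:
```python
from h import *
f=lambda x,y,z:ray("top",((x+.5)/4-.5+85,(y+.5)/4-.5+35),z)
tip=(f(215,366,.002)+f(252,380,.002))/2
bb=(f(112,573,.024)+f(157,588,.024))/2; bf=(f(137,523,.024)+f(175,537,.024))/2
print("tip",tip,"bb",bb,"bf",bf, "len",np.linalg.norm((tip-bb)[:2]),"blk",np.linalg.norm((bf-bb)[:2]), "w",np.linalg.norm(f(215,366,.002)-f(252,380,.002)),np.linalg.norm(f(112,573,.024)-f(157,588,.024)))
d=(tip-bb)[:2]; print("yaw",np.arctan2(d[1],d[0]), "grip",tip[:2]-d/np.linalg.norm(d)*.1335)
lug=f(544,388,.042); print("lug",lug)
n=(f(520,291,.0605)+f(567,291,.0605))/2; fa=(f(520,96,.065)+f(567,96,.065))/2
print("level",n,fa,np.linalg.norm(fa-n)); 
pl,pr=f(377,338,.051),f(714,338,.051); print("pan front",pl,pr)
pb,pc=f(380,50,.058),f(710,50,.058); print("pan back",pb,pc)
l=f(518,422,.041),f(570,422,.041);print("lug end",l)
b=lug; print("bubble top/side px",proj("top",(n+fa)/2),proj("side",(n+fa)/2))
print("side check: tip",proj("side",tip),"blk",proj("side",(bb+bf)/2),"lug",proj("side",lug))
```

```text
tip [0.6082489  0.27123757 0.002     ] bb [0.46430925 0.31513619 0.024     ] bf [0.49667283 0.30458072 0.024     ] len 0.15048492335793198 blk 0.03404143394372564 w 0.026380250136645186 0.02993624080152488
yaw -0.2960187059491426 grip [0.48055542 0.31018145]
lug [0.58795724 0.06476984 0.042     ]
level [0.64401463 0.06550106 0.0605    ] [0.77242006 0.06968513 0.065     ] 0.1285523631709121
pan front [0.61500959 0.16837055 0.051     ] [ 0.61945741 -0.04030156  0.051     ]
pan back [0.8062138 0.1758753 0.058    ] [ 0.81102161 -0.03482645  0.058     ]
lug end (array([0.56588169, 0.0801911 , 0.041     ]), array([0.56655504, 0.04797043, 0.041     ]))
bubble top/side px [220.50066889  82.74361917] [299.16450566 110.19774243]
side check: tip [260.11949491 107.06767533] blk [230.70804981 103.09626344] lug [272.32786271 119.32290544]
```

Sizes check out: shim 150 mm, block 33 mm, width 26 mm, level 129 mm. Next I'll grasp the block.

```bash
cat >> h.py <<'E'
def quat(yaw):
    a=(yaw+np.pi)/2; return [0.,float(np.cos(a)),float(np.sin(a)),0.]
def st(): print("t",round(read_time_s(),2),"p",np.round(read_eef_pos(),4),"F",np.round(read_wrist_force(),2),"op",round(read_opening(),4),"grip",round(read_grip_force(),1))
E
python3 - <<'E'
from h import *
psi=-.296; u=np.array([np.cos(psi),np.sin(psi)]); g=np.array([.4805,.3101])-u*.004
q=quat(psi); print(inverse_kinematics([*g,.12],q))
reach([*g,.12],q); move_gripper(.05,40); st()
print(movel([*g,.03],v=.12), movel([*g,.004],v=.04,f_stop=6)); st()
move_gripper(.0,40); st()
movel([*g,.024],v=.06); st()
cv2.imwrite("pics/g.png",np.hstack([cv2.resize(get_image("top")[80:230,60:260],None,fx=2,fy=2),cv2.resize(get_image("side")[60:160,180:380],None,fx=2,fy=3)]))
E
```

```text
[-0.6954231   0.39897437  0.07866305  1.8254582  -0.03841945  0.91862366
  0.6752052 ]
t 1.83 p [0.4766 0.3115 0.12  ] F [-0.01  0.62 -0.6 ] op 0.0499 grip 0.0
False False
t 3.53 p [0.4768 0.3113 0.0041] F [ 0.32 -0.47  0.27] op 0.0497 grip 0.0
t 4.07 p [0.4767 0.3113 0.004 ] F [ 0.24 -0.46 -0.84] op 0.0001 grip 0.0
t 4.55 p [0.4768 0.3114 0.0244] F [ 0.25 -0.79 -0.78] op 0.0001 grip 0.0
```

View pics/g.png

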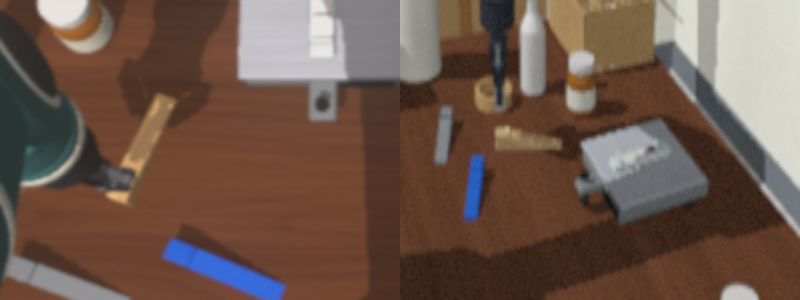

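The gripper closed on nothing. In the side view, the visible finger end is at about (230,93), higher than expected. I'll compare where the TCP and the shim should appear.

Run:
```python
from h import *
p=np.array(read_eef_pos()); print(p,read_tcp_rot(),quat(-.296))
for z in(0,.02,.05,.1): print(z,proj("top",p+[0,0,z]).round(1),proj("side",p+[0,0,z]).round(1))
t=get_image("top");s=get_image("side")
A=cv2.resize(t[120:200,85:165],None,fx=5,fy=5,interpolation=cv2.INTER_CUBIC);B=cv2.resize(s[50:130,195:275],None,fx=5,fy=5,interpolation=cv2.INTER_CUBIC)
for im,n,o in((A,"top",(85,120)),(B,"side",(195,50))):
    c=(proj(n,p)-o)*5; cv2.drawMarker(im,tuple(int(v) for v in c),(0,0,255),0,14,1)
cv2.imwrite("pics/g2.png",np.hstack([A,B]))
```

```text
[0.47658369 0.31122477 0.02389409] [-5.46113782e-05  1.47474922e-01  9.89065793e-01 -2.57264269e-05] [0.0, 0.14746029275992295, 0.989067976460242, 0.0]
0 [120.3 174.9] [229.8 103.1]
0.02 [117.3 173.1] [229.6  99. ]
0.05 [112.6 170.2] [229.4  92.7]
0.1 [104.  164.8] [228.9  81.9]
```

View pics/g2.png

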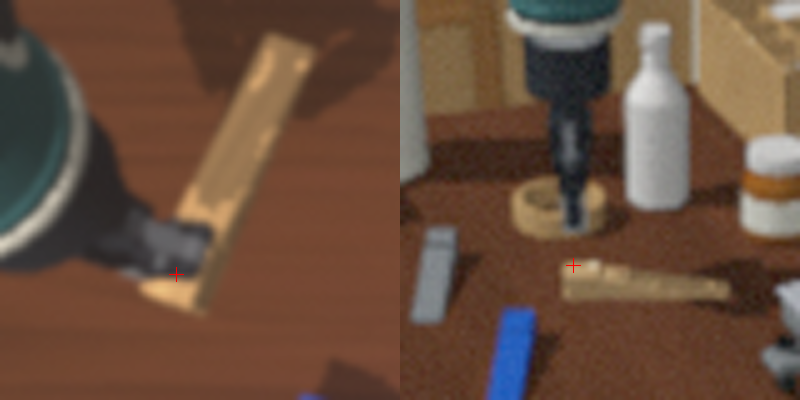

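Run:
```python
from h import *
def tri(pt,ps):
    P=[K@np.c_[R,t] for K,R,t in(cam("top"),cam("side"))]
    X=cv2.triangulatePoints(P[0],P[1],np.array(pt,float),np.array(ps,float)).ravel(); X=X[:3]/X[3]
    return X.round(4),proj("top",X)-pt,proj("side",X)-ps
for pt in((126,170),(127,167),(122,170)): print(tri(pt,(229,95.6)))
# shim block triangulation check: block-back-top corner
print(tri((120,174.5),(229.8,103)))
q=read_q(); print(q); st()
```

```text
(array([0.4711, 0.2804, 0.0747]), array([-0.57040123,  2.64319604]), array([ 1.09157449, -0.23589848]))
(array([0.4739, 0.2788, 0.0758]), array([-0.93156554,  4.37237873]), array([ 1.80461045, -0.40969393]))
(array([0.4732, 0.2915, 0.0696]), array([-0.47022144,  2.17046648]), array([ 0.89623419, -0.1909741 ]))
(array([0.4772, 0.312 , 0.0241]), array([-0.03996911,  0.18201756]), array([ 0.07742839, -0.01532656]))
[-0.68564013  0.53507716  0.06749603  1.88032221 -0.0516793   0.72835058
  0.6858433 ]
t 4.75 p [0.4765 0.3111 0.0237] F [-0.07  0.3  -0.41] op 0.0002 grip 0.0
```

The visible fingertip triangulates about 40–50 mm above the reported TCP, though the pixel choice is rough. I'll check this over clear table with the fingers shut, using a gentle touch-down with a force stop and a picture.

Run:
```python
from h import *
q=quat(0.0)
p=read_eef_pos(); movel([p[0],p[1],.13],v=.2)
reach([.42,-.12,.10],q); st()
t=get_image("top");s=get_image("side")
p=np.array(read_eef_pos())
print(movel([.42,-.12,-.01],v=.04,f_stop=4)); st()
movel([.42,-.12,.06],v=.1)
out=[]
for im,n in((t,"top"),(s,"side")):
    c=proj(n,p); x,y=(int(round(v)) for v in c); print(n,c)
    k=cv2.resize(im[y-50:y+30,x-40:x+40],None,fx=5,fy=5,interpolation=cv2.INTER_CUBIC); cv2.drawMarker(k,(200,250),(0,0,255),0,14,1); out.append(k)
cv2.imwrite("pics/g3.png",np.hstack(out))
```

```text
t 7.03 p [ 0.4204 -0.1193  0.0999] F [0.72 0.07 0.05] op 0.0001 grip 0.0
False
t 10.03 p [ 0.42   -0.12   -0.0099] F [-0.08 -0.17  0.22] op -0.0001 grip 0.0
top [297.73193633 195.53617111]
side [247.35756605 133.89646376]
```

View pics/g3.png

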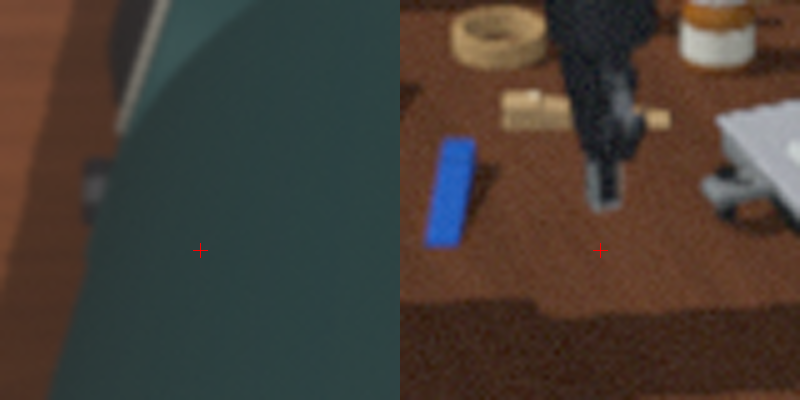

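The TCP reading went to −10 mm with no contact, so the real fingertips sit above the reported TCP. I'll probe deeper for the exact height, then use that to get the lateral offset.

Run:
```python
from h import *
try:
    movel([.42,-.12,0.0],v=.15); r=movel([.42,-.12,-.07],v=.025,f_stop=4); print(r)
except MotionError as e: print(e)
st()
t=get_image("top");s=get_image("side"); p=np.array(read_eef_pos()); print(read_tcp_rot())
out=[]
for im,n in((t,"top"),(s,"side")):
    c=proj(n,[p[0],p[1],0]); x,y=(int(round(v)) for v in c); print(n,c)
    k=cv2.resize(im[y-40:y+40,x-40:x+40],None,fx=5,fy=5,interpolation=cv2.INTER_CUBIC); cv2.drawMarker(k,(200,200),(0,0,255),0,14,1); out.append(k)
cv2.imwrite("pics/g4.png",np.hstack(out))
movel([.42,-.12,.06],v=.15)
```

```text
True
t 13.02 p [ 0.42  -0.12  -0.039] F [-2.79  0.32 14.69] op -0.0001 grip 7.5
[-1.28395723e-05  7.25156746e-05  9.99999989e-01  1.25044360e-04]
top [292.98724833 202.32652235]
side [247.67410971 157.73409873]
```

View pics/g4.png

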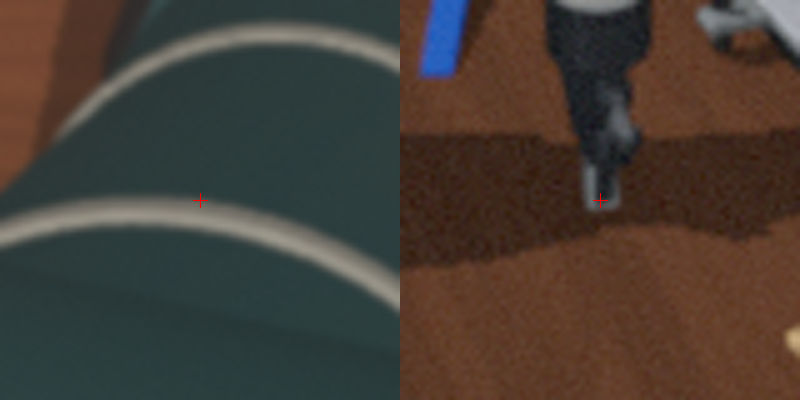

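Contact came at a TCP reading of −39 mm, and the fingertips lie on the predicted (x,y) mark in the side view. The fault is therefore about 39 mm in z only. I'll correct for it and grasp again.

```bash
echo 'ZO=-.0385' >> h.py
python3 - <<'E'
from h import *
psi=-.296; u=np.array([np.cos(psi),np.sin(psi)]); g=np.array([.4805,.3101])-u*.004
q=quat(psi)
movel([.42,-.12,.10],v=.3); 
reach([*g,.06],q); move_gripper(.05,40)
movel([*g,ZO+.03],v=.15); print(movel([*g,ZO+.004],v=.04,f_stop=6)); st()
move_gripper(.0,40); st()
movel([*g,ZO+.03],v=.08); st()
# shim tip check in top view
hsv=cv2.cvtColor(get_image("top"),cv2.COLOR_BGR2HSV)
m=cv2.inRange(hsv,(8,60,120),(28,200,255)); m[:, :75]=0; m[:,250:]=0; m[:100]=0; m[200:]=0
for c in cv2.findContours(m,0,1)[0]:
    if cv2.contourArea(c)>60: print(cv2.minAreaRect(c))
E
```

```text
False
t 17.76 p [ 0.4768  0.3113 -0.0344] F [-0.9   0.03  0.68] op 0.05 grip 0.0
t 18.09 p [ 0.4769  0.3115 -0.0341] F [-0.53  0.32  6.44] op 0.0253 grip 39.7
t 18.57 p [ 0.4769  0.3115 -0.0079] F [-0.23  0.8  -0.68] op 0.0253 grip 39.1
((129.40000915527344, 144.70001220703125), (12.074767112731934, 46.51021194458008), 26.56505012512207)
((100.6865234375, 106.54157257080078), (27.3524227142334, 11.18747329711914), 5.440331935882568)
```

The shim is gripped, with the opening at 25.3 mm. I'll carry it to just in front of the foot, set it on the table, and compare the level's profile in both views.

```bash
cat >> h.py <<'E'
YAW=.03; U=np.array([np.cos(YAW),np.sin(YAW)]); LUG=np.array([.585,.0648])
def at(s,z): return [*(LUG+U*(s-.1375)),z]   # s = tip past foot axis
A0=np.array([.644,.0655,.0605]);A1=np.array([.7724,.0697,.065])
def profile(n,im,lift=0.):
    g=cv2.cvtColor(im,cv2.COLOR_BGR2GRAY).astype(np.float32); s=np.arange(-46,47,2.)
    P=[proj(n,(A0+A1)/2+(A1-A0)/np.linalg.norm(A1-A0)*k/1000+[0,0,lift]) for k in s]
    P=np.array(P,np.float32); return s,cv2.remap(g,P[:,0].copy(),P[:,1].copy(),cv2.INTER_LINEAR).ravel()
E
python3 - <<'E'
from h import *
p=read_eef_pos(); movel([p[0],p[1],.03],v=.12)
movel([.38,.20,.03],rot=quat(YAW),v=.2)
movel(at(-.045,.03),v=.2); st()
movel(at(-.045,-.026),v=.1); print(movel(at(-.045,-.038),v=.015,f_stop=3)); st()
np.set_printoptions(linewidth=250)
t=get_image("top");s=get_image("side");cv2.imwrite("pics/t5.png",t);cv2.imwrite("pics/s5.png",s)
print(np.arange(-46,47,2))
for n,a,b in(("top",cv2.imread("pics/top0.png"),t),("side",cv2.imread("pics/side0.png"),s)):
    for im in(a,b): print(n,profile(n,im)[1].astype(int))
o=[]
x,y=180,60; k=cv2.resize(t[y:y+120,x:x+80],None,fx=4.5,fy=4.5,interpolation=cv2.INTER_CUBIC);o.append(k)
x,y=240,80; k=cv2.resize(s[y:y+60,x:x+100],None,fx=4.35,fy=4.35,interpolation=cv2.INTER_CUBIC); o.append(cv2.copyMakeBorder(k,0,540-k.shape[0],0,0,0))
cv2.imwrite("pics/g5.png",np.hstack(o))
E
```

```text
t 20.83 p [0.4027 0.0603 0.0299] F [ 0.02 -0.19 -0.76] op 0.0253 grip 39.1
True
t 22.12 p [ 0.4026  0.0594 -0.0343] F [0.65 0.29 1.46] op 0.0248 grip 39.2
[-46 -44 -42 -40 -38 -36 -34 -32 -30 -28 -26 -24 -22 -20 -18 -16 -14 -12 -10  -8  -6  -4  -2   0   2   4   6   8  10  12  14  16  18  20  22  24  26  28  30  32  34  36  38  40  42  44  46]
top [147 154 158 159 160 161 161 161 161 161 161 161 161 161 160 158 151 137 129 133 151 157 160 160 160 160 159 154 145 135 141 145 136 100  71  52  48  48  58  79 111 141 155 159 157 151 142]
top [152 158 164 170 180 190 200 211 218 223 227 228 228 228 228 227 222 205 196 200 223 229 231 231 231 231 230 226 217 204 211 219 211 165 117  80  63  64  79 113 165 210 226 230 229 225 219]
side [123 127 130 132 134 135 134 132 131 130 130 129 130 131 130 130 127 124 121 123 124 126 127 128 129 130 128 127 124 121 118 113 106  92  79  73  68  69  72  78  95 111 119 123 125 123 122]
side [133 140 149 161 172 176 177 178 181 183 185 187 190 192 194 194 191 187 184 186 189 191 192 193 194 196 195 194 189 183 178 173 165 144 122 107  91  93 107 122 147 169 181 188 191 190 188]
```

View pics/g5.png

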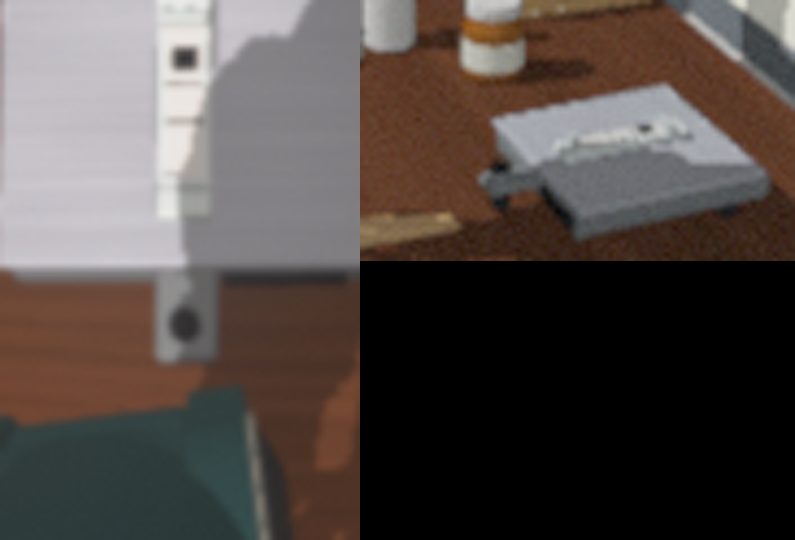

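The bubble reads about +26 mm in both views, with the lines at −10 and +12.5 mm, so the profile works. The shim tip points at the foot. Now I'll push in small steps.

```bash
cat >> h.py <<'E'
def bub():
    r=[]
    for n in("top","side"):
        s,v=profile(n,get_image(n)); h=np.percentile(v,75); w=np.clip(.72*h-v,0,None)
        k=int(np.argmin(cv2.blur(v.reshape(-1,1),(1,5)).ravel())); ok=abs(s-s[k])<=12
        r+= [round(float((s*w*ok).sum()/max((w*ok).sum(),1e-6))-1.3,1), int(h-v[k])]
    return r
E
python3 - <<'E'
from h import *
print(proj("side",[*(LUG-U*.045),0]),bub()); z=-.0343
F0=np.array(read_wrist_force())
for s in np.arange(-.015,.061,.005):
    r=movel(at(s,z),v=.02,f_stop=12)
    F=np.array(read_wrist_force())-F0; print(round(s*1e3),r,np.round(F,1),bub(),round(read_time_s(),1))
    if r or F[0]<-2.5: break
st()
E
```

```text
[261.39235245 130.37457932] [25.7, 163, 25.6, 98]
-15 False [ 0.4  1.3 -1. ] [25.7, 147, 25.1, 99] 24.1
-10 False [0.4 0.9 0.6] [25.7, 140, 25.3, 97] 24.6
-5 False [ 0.2  1.2 -0.1] [25.7, 125, 25.0, 85] 25.1
0 False [ 1.1  1.2 -0.4] [25.5, 122, 25.0, 87] 25.6
5 False [ 1.4  1.2 -0.2] [25.5, 120, 25.2, 81] 26.1
10 False [0.7 1.4 0. ] [25.5, 110, 25.1, 82] 26.6
15 False [ 0.4  0.3 -0.4] [25.3, 108, 25.4, 82] 27.1
20 False [ 1.1  1.3 -1.2] [25.3, 108, 25.4, 87] 27.6
25 True [-0.1  1.3  7.4] [24.5, 108, 24.8, 88] 27.9
t 27.88 p [ 0.4685  0.0613 -0.0344] F [-0.21  1.19  5.88] op 0.0253 grip 40.0
```

Contact came at s≈21 mm and the bubble is starting to move. I'll keep pushing slowly.

Run:
```python
from h import *
z=-.0343; s=.021; p0=read_eef_pos()
while s<.052:
    s+=.004
    r=movel(at(s,z),v=.012,f_stop=15)
    print(round(s*1e3),r,np.round(read_wrist_force(),1),np.round(read_eef_pos(),4),bub(),round(read_time_s(),1))
    if r: break
hold(.8); print(bub()); st()
```

```text
25 True [-1.6 -0.2  9.7] [ 0.4685  0.0613 -0.0343] [25.0, 108, 25.0, 92] 28.2
[24.5, 108, 25.0, 94]
t 29.12 p [ 0.4685  0.0613 -0.0343] F [-2.02  0.18  7.66] op 0.0251 grip 40.2
```

The push jammed at once with about 8 N vertical on the tool, so the shim is probably held slightly pitched. I'll open the gripper so it lies flat, then regrip a little higher before pushing.

Run:
```python
from h import *
move_gripper(.04,30); st(); 
p=read_eef_pos(); movel([p[0],p[1],-.030],v=.05); hold(.2);st()
F0=np.array(read_wrist_force())
move_gripper(0,30); st(); print(read_moment())
s=.021; n=0
while s<.034:
    s+=.002
    r=movel(at(s,-.030),v=.01,f_stop=14)
    F=np.array(read_wrist_force())-F0
    print(round(s*1e3),r,np.round(F,1),np.round(read_eef_pos(),4),bub(),round(read_time_s(),1))
    n+=r
    if n>1: break
```

```text
t 29.42 p [ 0.4681  0.0612 -0.0347] F [-0.55  0.61 -1.09] op 0.0405 grip 0.0
t 29.87 p [ 0.4681  0.0612 -0.03  ] F [-0.21  0.12 -0.74] op 0.0399 grip 0.0
t 30.13 p [ 0.4681  0.0612 -0.0299] F [-1.84  0.02  5.69] op 0.0254 grip 29.8
[0.0504694  0.34255753 0.04968116]
23 True [-2.   0.6 10.8] [ 0.468   0.0612 -0.0299] [24.5, 110, 25.0, 93] 30.4
25 True [-2.4  0.2 10.8] [ 0.4679  0.0612 -0.0299] [24.6, 110, 24.9, 91] 30.8
```

Run:
```python
from h import *
F0=np.array([-.2,.1,-.74]); p=np.array(read_eef_pos()); x,y=p[:2]; z=-.0300
for i in range(8):
    F=np.array(read_wrist_force())-F0
    if F[2]<1.0: break
    z+=.0003; movel([x,y,z],v=.01); hold(.05)
print("nulled",z,np.round(F,1),read_eef_pos())
s=.021;n=0
while s<.030:
    s+=.003
    r=movel(at(s,z),v=.01,f_stop=18)
    print(round(s*1e3),r,np.round(np.array(read_wrist_force())-F0,1),np.round(read_eef_pos(),4),bub(),round(read_time_s(),1))
    n+=r
    if n: break
```

```text
nulled -0.029399999999999996 [1. 1. 1.] [ 0.46796469  0.06125227 -0.02942266]
24 False [-5.1 -0.3  0.9] [ 0.4705  0.0612 -0.0297] [24.8, 110, 23.9, 109] 32.0
27 False [-7.1  0.1  2.5] [ 0.4731  0.0612 -0.0298] [24.4, 113, 23.3, 95] 32.6
30 False [-7.3 -0.1  1.7] [ 0.476   0.0613 -0.0299] [23.2, 118, 21.7, 99] 33.1
```

Zeroing the vertical load fixed it: the push now runs at about 7 N. Continuing.

Run:
```python
from h import *
F0=np.array([-.2,.1,-.74]); z=-.0294; s=.030
while s<.0575:
    s+=.004
    r=movel(at(s,z),v=.012,f_stop=18)
    F=np.array(read_wrist_force())-F0
    print(round(s*1e3),r,np.round(F,1),np.round(read_eef_pos(),4),bub(),round(read_time_s(),1))
    if r or F[0]<-14: break
    if F[2]>4: z+=.0003
hold(1); print(bub()); st()
```

```text
34 False [-8.1 -0.4  1.4] [ 0.4801  0.0614 -0.0298] [21.1, 116, 20.9, 105] 33.7
38 False [-6.3 -0.3  1.4] [ 0.4842  0.0615 -0.0298] [19.5, 117, 18.1, 98] 34.3
42 False [-8.3 -0.4  0.9] [ 0.4881  0.0617 -0.0298] [18.3, 110, 17.7, 93] 34.9
46 False [-6.9  0.4  1.2] [ 0.4921  0.0618 -0.0299] [16.8, 111, 15.2, 76] 35.5
50 False [-6.5  0.4  0.4] [ 0.4962  0.0619 -0.0299] [15.0, 111, 13.4, 83] 36.0
54 False [-5.8  0.1  1. ] [ 0.5001  0.062  -0.0299] [13.0, 111, 12.4, 86] 36.6
58 False [-6.3 -0.4  1.3] [ 0.5042  0.0622 -0.0299] [11.2, 105, 8.7, 71] 37.2
[9.0, 106, 7.3, 78]
t 38.3 p [ 0.5042  0.0622 -0.0299] F [-7.47 -1.18  0.32] op 0.0252 grip 29.5
```

Run:
```python
from h import *
np.set_printoptions(linewidth=250)
F0=np.array([-.2,.1,-.74]); z=-.0294; s=.058
while s<.0695:
    s+=.004
    r=movel(at(s,z),v=.012,f_stop=18)
    F=np.array(read_wrist_force())-F0
    print(round(s*1e3),r,np.round(F,1),bub(),round(read_time_s(),1))
    if r or F[0]<-14: break
hold(1.2); print(bub()); st()
t=get_image("top");s_=get_image("side")
print(np.arange(-46,47,2));print(profile("top",t,.003)[1].astype(int));print(profile("side",s_,.003)[1].astype(int))
a=cv2.resize(t[50:150,170:270],None,fx=4,fy=4,interpolation=cv2.INTER_CUBIC);b=cv2.resize(s_[85:145,245:345],None,fx=4,fy=4,interpolation=cv2.INTER_CUBIC)
cv2.imwrite("pics/g6.png",np.hstack([a,cv2.copyMakeBorder(b,0,160,0,0,0)]))
```

```text
62 False [-8.1 -1.1  0.5] [9.3, 107, 8.1, 70] 38.9
66 False [-7.  -0.1  1.1] [8.4, 109, 5.8, 81] 39.5
70 False [-8.1 -0.7  1.7] [2.9, 105, 4.4, 73] 40.0
[0.3, 102, 1.8, 82]
t 41.35 p [ 0.5161  0.0625 -0.0299] F [-7.62 -0.17  0.42] op 0.0255 grip 29.6
[-46 -44 -42 -40 -38 -36 -34 -32 -30 -28 -26 -24 -22 -20 -18 -16 -14 -12 -10  -8  -6  -4  -2   0   2   4   6   8  10  12  14  16  18  20  22  24  26  28  30  32  34  36  38  40  42  44  46]
[ 60  60  60  60  60  61  61  62  62  62  63  65  66  66  66  66  66  67  67  67  66  65  63  59  54  52  54  69  90 108 119 127 146 158 163 163 163 163 163 163 163 163 161 159 158 155 149]
[127 130 133 138 143 141 137 135 137 140 142 144 148 152 158 163 164 157 148 128 110  95  80  75  78  84  94 103 117 131 147 162 173 176 178 176 174 169 164 161 165 167 169 171 169 166 159]
```

View pics/g6.png

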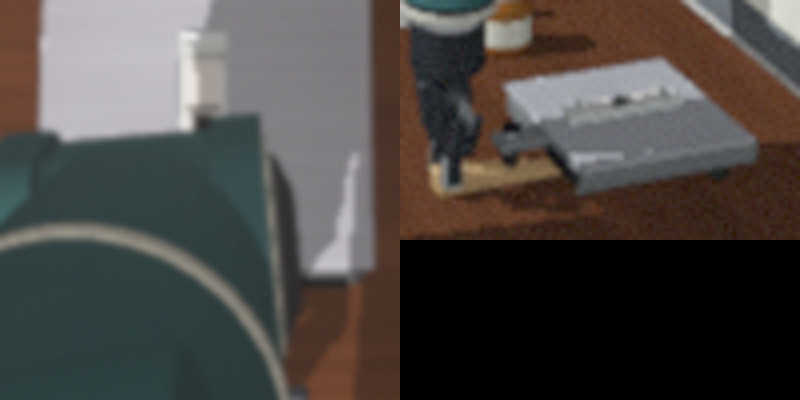

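The bubble is near the middle in the side view, while the arm blocks the top view. I'll let go, lift clear and check with the top view.

Run:
```python
from h import *
np.set_printoptions(linewidth=250)
move_gripper(.042); p=np.array(read_eef_pos()); hold(.2); st()
movel([p[0],p[1],.05],v=.08); movel([.38,.20,.12],v=.2)
movel([.36,.35,.14],v=.2); hold(1.); st()
t=get_image("top");s=get_image("side");cv2.imwrite("pics/tf.png",t)
print(np.arange(-46,47,2));print(profile("top",t,.003)[1].astype(int));print(profile("side",s,.003)[1].astype(int)); print(bub())
# scale shift: phase correlation of column/row gradients around lug screw and level ends
a=cv2.imread("pics/top0.png",0)
g=cv2.cvtColor(t,cv2.COLOR_BGR2GRAY)
def edge(im,y0,y1,x0,x1):  # far end of level, row of steepest gradient
    v=im[y0:y1,x0:x1].mean(1); return np.round(v).astype(int)
print(edge(a,50,115,217,224));print(edge(g,50,115,217,224))
```

```text
t 41.96 p [ 0.5177  0.0628 -0.0293] F [ 0.26  0.64 -0.83] op 0.042 grip 0.0
t 46.2 p [0.36 0.35 0.14] F [-0.36 -0.69  0.03] op 0.0422 grip 0.0
[-46 -44 -42 -40 -38 -36 -34 -32 -30 -28 -26 -24 -22 -20 -18 -16 -14 -12 -10  -8  -6  -4  -2   0   2   4   6   8  10  12  14  16  18  20  22  24  26  28  30  32  34  36  38  40  42  44  46]
[217 217 218 213 206 202 218 226 229 229 229 229 229 229 229 229 228 223 212 188 184 167 121  79  64  63  70  93 126 155 175 188 209 218 211 184 167 160 159 159 159 159 159 159 158 155 149]
[189 187 185 181 179 181 184 188 191 194 194 194 195 196 196 196 192 183 172 150 130 113  96  88  89  92 105 116 132 146 159 168 171 163 154 147 142 136 129 125 126 127 126 126 126 125 124]
[4.1, 155, 1.9, 95]
[129 129 128 128 128 129 129 129 135 152 160 159 158 154 144 136 149 158 159 152 122  90  78  77  83 109 144 149 131 145 158 160 160 160 160 152 129 132 151 159 160 160 160 160 160 160 160 160 160 157 151 138 143 154 158 159 157 147 130 127 129 128
 129 129 130]
[129 128 127 127 127 128 129 134 152 158 158 156 151 140 140 152 158 159 160 160 159 160 166 191 220 221 191 178 165 136 120 116 120 154 196 184 214 227 229 230 230 229 230 230 229 224 204 209 219 217 217 224 228 228 230 232 216 196 192 190 191 192
 193 193 194]
```

After release, the bubble (rows 79–83 in the top view) sits midway between the lines (rows about 77 and 85). The scale has shifted only a few mm, and the robot is clear of everything.

```bash
python3 -c "
from h import *
print(job_done(),read_time_s())"
```

```text
the job is handed in; nothing more can be done
the job is handed in; nothing more can be done
```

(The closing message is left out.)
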